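Pack the sample jars in the purge box

TASK

Put the sample jars away in the purge box: squeeze the two snap tabs together to unclip its cover and set the cover down flat, right way up, in the middle of the grey mat; then stand every jar upright on the floor of the box. Put the cover back fully down with both tabs sprung out and hooked, and only then screw the knurled vent plug clockwise until it stops tight. Leave the other glassware and tools where they are.

Things in the scene. Friction and masses are not known exactly. Their poses are not given: they have to be found in the camera images.
- box_floor (a point): Purge box: fixed open white plastic box, outside 156 (its x) by 240 (its y) by 92 mm high, walls and floor 5 mm, inside 146 by 230 by 87 mm. This point: centre of its inner floor, 5 mm above the bench; x across the narrow width, y along the length, z up. Inside each long wall, half-way along, a catch 26 mm long sticks 5.5 mm inwards just below the rim.
- box_rim (a point): Centre of the box's mouth, level with its rim (92 mm above the bench), axes as the box.
- cover_c (a point): Clip-on cover: loose grey plate 156 (x) by 240 (y) by 5 mm, 0.28 kg, the same after a half turn; at the start clipped on the box with its axes. This point: centre of the plate's underside, at box_rim when on; z up. Four tapered feet under the corners reach 22 mm below: they guide it into the mouth (up to 5 mm of error), and set down it stands on them. On top, in the middle, two upright snap tabs.
- tab_far_face (a point): Middle of the outer face of the upright snap tab on the cover's +x side, 29 mm from the cover's centre at rest and 30 mm above the plate's underside. The tab is 40 mm wide (y), 10 mm thick, its top 48 mm above the plate's underside. A flat bar of the same piece runs outwards over the plate, its top 10 mm above the plate's underside (keep the fingertips above it), to a hook reaching 19 mm below the plate.
- tab_near_face (a point): The same for the tab on the -x side: outer faces 58 mm apart at rest, 40 mm squeezed. At rest the hooks hold under the box's catches; squeezed fully together they clear them, and the cover lifts straight off or goes straight on, held by the tabs. Let go, they spring out again.
- tab_far (a joint): Travel of the snap tab on the cover's +x side: 0 = sprung out (hooked, if the cover is on the box), 0.009 = fully squeezed inwards (m). Spring 4 N at rest to 12 N fully in; at least 0.005 is needed to unhook.
- tab_near (a joint): The same for the tab on the cover's -x side.
- plug (a joint): Vent plug's turn: 0 = screwed down tight against its stop; at the start 3.0 to 5.6 rad loose. Clockwise seen from above tightens (the value falls). Drag 0.08 N m, then a dead stop. It sinks 6 mm a turn.
- plug_grip (a point): Vent plug: knurled aluminium cap, 40 mm across, 32 mm high, upright on a white block (70 by 85 by 60 mm high) at the -y end of the box, its axis 172 mm from the box's centre; 32 mm free between the cap and the box's end. This point: on its axis, 18 mm above its underside and 14 mm below its top; 86 mm above the bench when tight. The block's top is 26 mm below this point.
- mat_c (a point): Centre of the top face of the thin grey rubber mat, 190 (x) by 270 (y) by 3 mm, fixed flat on the bench, its long side running roughly away from the robot.
- jar1_c (a point): Sample jar: white plastic with a screw cap, a plain cylinder 46 mm across and 60 mm high, 0.1 to 0.2 kg, standing on the bench; two to four jars are there, the others absent. This point: its centre, half-way up; z along its axis.
- jar2_c (a point): Sample jar: white plastic with a screw cap, a plain cylinder 46 mm across and 60 mm high, 0.1 to 0.2 kg, standing on the bench; two to four jars are there, the others absent. This point: its centre, half-way up; z along its axis.
- jar3_c (a point): Sample jar: white plastic with a screw cap, a plain cylinder 46 mm across and 60 mm high, 0.1 to 0.2 kg, standing on the bench; two to four jars are there, the others absent. This point: its centre, half-way up; z along its axis.
- jar4_c (a point): Sample jar: white plastic with a screw cap, a plain cylinder 46 mm across and 60 mm high, 0.1 to 0.2 kg, standing on the bench; two to four jars are there, the others absent. This point: its centre, half-way up; z along its axis.
- beaker: Glass beaker, 56 mm across and 62 mm high, standing among the jars; origin under its centre. Not to be disturbed.
- brown_bottle: Brown glass bottle, 64 mm across, 150 mm high, beyond the box; origin under its centre. Not to be disturbed.
- wash_bottle: White wash bottle, 64 mm across, 170 mm high with its spout, beyond the box; origin under its centre. Not to be disturbed.
- dish: Small white dish, 80 mm across, 16 mm high, beyond the mat; origin under its centre. Not to be disturbed.
- spatula: Steel spatula, 200 mm long, lying to the robot's left; origin under its middle. Not to be disturbed.
There are look-alikes about, which are no part of the job. Leave any purple or yellow look-alike of the part that bears jar3_c alone.

How it is judged:
By the outcome, as a careful person would: the job done as asked, in the order asked, and still so for the second after the job is handed in, with the robot touching nothing.
Of jar1, jar2, jar3, jar4 only 2 to 4 are there at a start; the rules pass over those that are not, and their reading is None.
At some moment in a run one of jar1, jar2, jar3, jar4 may be knocked a few centimetres aside while the robot is not near it.
It also fails if it takes over 210 s, if anything falls off the work surface, if the arm or the gripper's body presses on something with over 40 N, if the wrist force passes 120 N, or if a joint passes its speed limit or range.

ROBOT

A 6-joint arm with a two-finger parallel gripper is mounted at the origin on the work surface. World frame = base frame: x ahead of the robot, y to its left, z up, the work surface at z = 0. Lengths are in m, angles in degrees, forces in N, time in s.
With the tool pointing down it reaches from about 0.375 to 0.975 m from the base axis. Payload 3.8 kg.
Tool frame: the origin (TCP) lies between the finger pads; the fingertips stand 17 mm ahead of it and the grasp point (between the pads) lies 2 mm behind it; z points along the fingers, y is the line along which they close (so a half turn about z gives the same grasp; the last joint's range is limited). The gripper opens to 85 mm and grips with 20 to 120 N. Pads are 22 mm wide; open, the fingers measure 114 mm over their backs; the gripper's body (76 mm by 85 mm) begins 54 mm behind the grasp point. The pads swing forward as they close: fully open they stand 13 mm farther back than shut.
Start: joints at [71.396, 15.12, 91.902, -0, 72.978, -2.114], TCP at [0.192, 0.647, 0.248] pointing down, gripper open.
Joint ranges: [-150.88, 150.88], [-54.13, 125.18], [17.81, 147.31], [-75.09, 255.09], [0, 152.58], [-146.25, 146.25]. Speed limits (degrees/s): [147.25, 147.25, 180, 180, 180, 180].

INTERFACE

Orientations are given as [roll, pitch, yaw] about the fixed x, y, z axes, in that order (R = Rz(yaw) Ry(pitch) Rx(roll)).
In Python, from rig import bot gives the robot as it stands.
- The arm moves only by the tool jog_arm, never from a script. Its argument "series" is a list that holds one entry, the list of rows, each a list of 5 numbers: the closure, from -1 (fully open) to 1 (shut), so that 0 is half open, then the shift along the tool's x, y, z in m, then the turn about the tool's z in rad. In form: [[[fingers, x, y, z, twist], ...]]. A call has 1 to 12 rows; each row shifts and turns the commanded pose from where the row before left it, along the tool's axes as they then stand; what a row does not reach is not made up. A row lasts 1/8 s, in which the tool goes at most 62.5 mm and 10.7 degrees, less where a joint would pass 70% of its speed; a pose out of reach is approached as far as the arm can. A call is refused whole if a number of a shift passes 0.0625 or a number of a turn 0.188, either way. A call with a gripper value outside its range is refused whole. The fingers move at their own pace and stop on an object; "squeeze" is the grip in N (left out, the last holds). Time passes only in rows, so rows that do not move let the fingers close. It gives the time, the measured TCP pose, the force, the opening and the grip force at its end, in the units of the state.
- bot.read_state(): the state, without advancing time (a new reading comes with each control period).
- bot.capture(name): name is "side" or "top" or "wrist"; returns a dict with "img" (420x560x3 uint8, blue, green, red), "camera_matrix" (3x3 intrinsics, pixels), "R" (3x3) and "t" (3): a world point X has camera coordinates R X + t; the wrist camera has in their place "mount" (4x4, takes a point from camera to tool coordinates, whose origin is the TCP and whose axes are the flange's). Camera axes: x right, y down, z forward; pixel columns grow to the right and rows downward; lengths in m; the calibration is good to about 2 mm. A picture is of the moment at which its call begins: read the wrist's pose just before it. There is no depth.
- bot.sign_off(): hands the job in; it is judged then, once.
Trained networks look in the newest picture that a camera, given by its name, has taken for a name from the list of things; names that differ only in an ending like _2 or _b are one class to them, and where a whole thing is asked for, a point or a joint stands for the part that bears it (a point fixed in the world has none). Each returns a list of dicts, best first, with "p" (0 to 1); they miss things now and then, are a little off and sometimes report something else, mostly with a low value. They report only what shows in the picture. A call takes as long as a camera call. They do not tell look-alikes from the thing itself.
- bot.silhouettes(query, camera): "region" (420x560 bool, what is visible of it).
- bot.tip_of(query, camera): "point" ([x, y, z] in m, in the coordinates of the camera as it stood for that picture, good to about 4 mm: a listed point, or the origin of a listed thing).
The state is a dict: "clock": time; "joints": joint angles; "qd": joint speeds; "joint_efforts": joint torques, N m; "tcp_pos": TCP position; "orientation": TCP orientation; "ft_force": force on the tool from outside, world axes, zero at the start; "ft_torque": the same for the moment, N m; "gripper_width": opening from 0.0 (shut) to 1.0 (fully open); "gripper_force": force on a finger pad.
Only numpy, scipy, OpenCV 4.12 (cv2) and the standard library are available. Lean on these libraries where they do the work, as an engineer would, in place of code of your own. Each camera call takes 0.05 s, during which the arm holds its last target. There are 200 camera calls.

## Working session

There is one attempt and no reset: what is moved stays moved. The work goes in short steps, Python scripts to look and compute and a tool call to move; the robot and the scene stay as the last step left them, time stands still between calls to the robot, and variables do not carry over. Pictures are saved under pics/ and viewed, at most 14 in all, crops included, and the job is handed in when it is done.

Besides the shell and the picture viewer there is one more tool, called after "Call:" as name([rows], argument=value, ...), one row to a line, values as JSON. jog_arm: Moves the arm, as the interface text tells. Its arguments: {"type":"object","properties":{"series":{"type":"array"},"squeeze":{"type":"number"}},"required":["series"]}

```bash
mkdir -p pics; ls
cat > h.py <<'E'
import numpy as np, cv2
from rig import bot
from scipy.spatial.transform import Rotation as Ro
def pose():
    s=bot.read_state(); T=np.eye(4); T[:3,:3]=Ro.from_euler('xyz',s['orientation'],degrees=True).as_matrix(); T[:3,3]=s['tcp_pos']; return T
def cap(n,save=None):
    T=pose(); c=bot.capture(n)
    if n=='wrist': W=T@np.array(c['mount'])
    else:
        W=np.eye(4); W[:3,:3]=np.array(c['R']).T; W[:3,3]=-W[:3,:3]@np.array(c['t'])
    if save: cv2.imwrite('pics/'+save,c['img'])
    return c,W   # W camera->world
def pts(q,n,W,pmin=0.3):
    return [(round(d['p'],2),np.round(W[:3,:3]@np.array(d['point'])+W[:3,3],4)) for d in bot.tip_of(q,n) if d['p']>=pmin]
def px(c,W,X):
    p=W[:3,:3].T@(np.array(X)-W[:3,3]); u=np.array(c['camera_matrix'])@p; return np.round(u[:2]/u[2]).astype(int)
def ray(c,W,uv,z):
    d=W[:3,:3]@np.linalg.inv(np.array(c['camera_matrix']))@np.array([uv[0],uv[1],1.]); return W[:3,3]+d*(z-W[2,3])/d[2]
def rel(X,yaw=None):
    "shift in tool axes from present TCP to X"
    T=pose(); return np.round(T[:3,:3].T@(np.array(X)-T[:3,3]),4)
E
cat > s1.py <<'E'
from h import *
s=bot.read_state(); print(s['clock'],s['tcp_pos'],s['orientation'])
for n in ['top','side']:
    c,W=cap(n,n+'1.png'); print(n,'cam at',W[:3,3].round(2))
    for q in ['box_rim','box_floor','cover_c','tab_far_face','tab_near_face','plug_grip','mat_c','jar1_c','jar3_c','beaker','brown_bottle','wash_bottle','dish','spatula']:
        for p,X in pts(q,n,W): print(q,p,X,px(c,W,X))
E
python3 s1.py
```

```text
pics
0.0 [0.19135348 0.64656996 0.24696138] [-1.79870846e+02 -4.42799229e-03  1.63513603e+02]
top cam at [0.4  0.02 1.71]
cover_c 0.81 [ 0.5626 -0.0135  0.0937] [288 208]
tab_far_face 0.62 [ 0.5894 -0.0195  0.1286] [290 198]
tab_far_face 0.36 [0.4332 0.3625 0.0329] [172 249]
tab_near_face 0.7 [ 0.5294 -0.0193  0.1226] [290 217]
plug_grip 0.66 [ 0.5639 -0.1871  0.0901] [342 207]
mat_c 0.63 [ 0.4859 -0.3794  0.008 ] [398 233]
jar3_c 0.71 [0.4379 0.4572 0.0354] [142 248]
jar3_c 0.65 [0.6142 0.3042 0.0321] [190 194]
jar3_c 0.59 [0.3218 0.2435 0.0302] [208 284]
jar3_c 0.56 [0.5188 0.2946 0.0318] [193 223]
jar3_c 0.54 [0.4331 0.3647 0.0276] [171 249]
beaker 0.66 [0.4314 0.2639 0.0055] [203 250]
brown_bottle 0.76 [ 0.7691  0.0287 -0.0043] [274 150]
wash_bottle 0.96 [ 0.773  -0.1238  0.0037] [319 148]
dish 0.75 [ 0.7231 -0.2911  0.0049] [369 163]
dish 0.45 [ 0.7674  0.0272 -0.0011] [275 150]
spatula 0.57 [0.3216 0.4502 0.0044] [146 284]
side cam at [-0.21 -0.79  1.16]
cover_c 0.72 [ 0.5592 -0.018   0.0881] [301 220]
tab_far_face 0.71 [ 0.5616 -0.188   0.0858] [346 255]
tab_far_face 0.63 [ 0.
[... 161 characters left out ...]
3851  0.0033] [378 337]
jar3_c 0.83 [0.617  0.2995 0.0298] [248 172]
jar3_c 0.79 [0.5143 0.2918 0.0286] [224 187]
jar3_c 0.78 [0.4364 0.3609 0.0307] [190 185]
jar3_c 0.6 [0.4376 0.4513 0.029 ] [175 172]
jar3_c 0.59 [0.3305 0.2419 0.0313] [183 221]
beaker 0.91 [ 0.4283  0.2606 -0.0045] [208 212]
beaker 0.61 [ 0.5599 -0.1887  0.0874] [345 255]
brown_bottle 0.59 [0.7671 0.0294 0.0008] [339 202]
brown_bottle 0.31 [ 0.7151 -0.2937 -0.0036] [408 271]
wash_bottle 0.79 [ 0.7783 -0.1284 -0.0019] [379 228]
dish 0.69 [ 7.156e-01 -2.935e-01  1.000e-04] [408 270]
dish 0.69 [ 0.4859 -0.3907  0.005 ] [380 338]
spatula 0.91 [ 0.3208  0.452  -0.0016] [145 194]
spatula 0.59 [ 0.5618 -0.1904  0.0856] [346 255]
```

Run:
```python
import cv2,numpy as np
a=cv2.imread('pics/top1.png'); s=cv2.imread('pics/side1.png')
A=cv2.resize(a[140:300,110:240],None,fx=3,fy=3,interpolation=3)
B=cv2.resize(a[130:290,250:450],None,fx=2,fy=3,interpolation=3)
cv2.imwrite('pics/crop1.png',np.hstack([A,B]))
cv2.imwrite('pics/crop2.png',cv2.resize(s[140:380,130:450],(800,600),interpolation=3))
```

```text
(no output)
```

View pics/crop1.png

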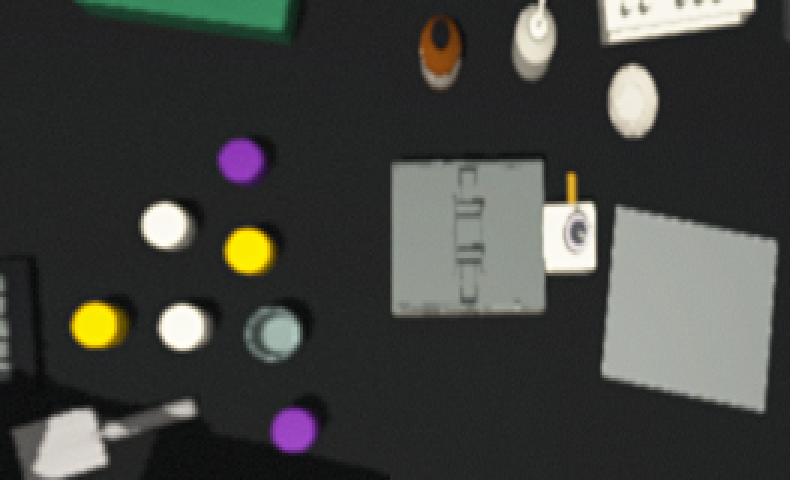

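View pics/crop2.png

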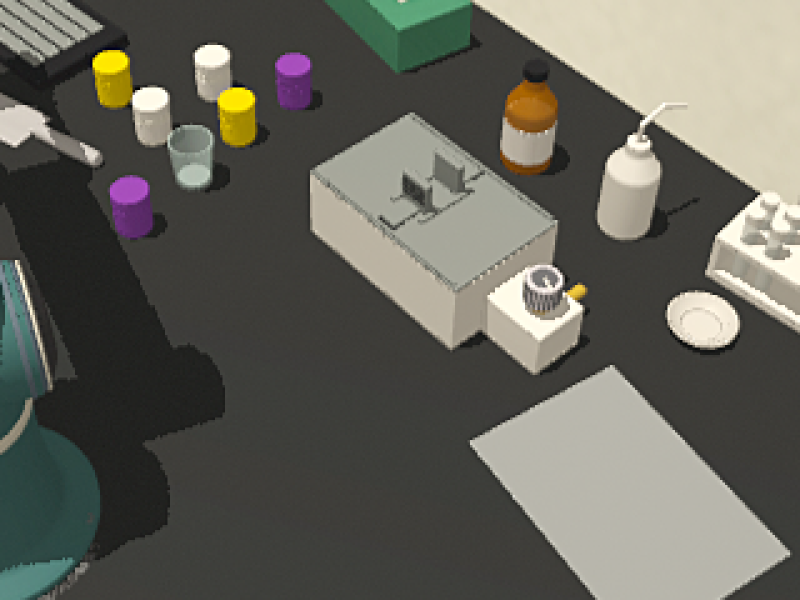

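Two white jars show, at top px (165,215) and (171,249), about (0.545,0.385) and (0.433,0.363). The purple ones (190,194; 208,284) and yellow ones (193,223; 142,248) are the look-alikes to leave alone. I'll check the full frames for further white jars and plan the move to the box.

```bash
cat >> h.py <<'E'
def plan(X,yaw,n,f=-1):
    "rows to X (TCP) at yaw (deg), tool kept down, n rows"
    T=pose(); y0=Ro.from_matrix(T[:3,:3]).as_euler('xyz',degrees=True)[2]
    dy=(yaw-y0+180)%360-180; st=np.radians(dy)/n; D=(np.array(X)-T[:3,3])/n
    rows=[]
    for i in range(n):
        a=np.radians(y0)+st*i
        R=Ro.from_euler('xyz',[np.pi,0,a]).as_matrix(); d=R.T@D
        rows.append([f]+[round(float(v),4) for v in d]+[round(float(-st),4)])
    print('dyaw',round(dy,2),'dist',np.round(D*n,4)); print(str(rows).replace(' ',''))
E
python3 - <<'E'
from h import *
plan([0.55,-0.05,0.36],90,20)
a=cv2.imread('pics/top1.png'); s=cv2.imread('pics/side1.png')
cv2.imwrite('pics/full.png',cv2.resize(np.hstack([a,s]),(800,300),interpolation=cv2.INTER_AREA))
E
```

```text
dyaw -73.51 dist [ 0.3584 -0.6972  0.1117]
[[-1,-0.0271,-0.0283,-0.0056,0.0641],[-1,-0.0288,-0.0265,-0.0056,0.0641],[-1,-0.0305,-0.0246,-0.0056,0.0641],[-1,-0.032,-0.0226,-0.0056,0.0641],[-1,-0.0334,-0.0205,-0.0056,0.0641],[-1,-0.0346,-0.0184,-0.0056,0.0641],[-1,-0.0357,-0.0161,-0.0056,0.0641],[-1,-0.0367,-0.0138,-0.0056,0.0641],[-1,-0.0375,-0.0114,-0.0056,0.0641],[-1,-0.0382,-0.009,-0.0056,0.0641],[-1,-0.0387,-0.0065,-0.0056,0.0641],[-1,-0.039,-0.004,-0.0056,0.0641],[-1,-0.0392,-0.0015,-0.0056,0.0641],[-1,-0.0392,0.001,-0.0056,0.0641],[-1,-0.039,0.0035,-0.0056,0.0641],[-1,-0.0387,0.006,-0.0056,0.0641],[-1,-0.0383,0.0085,-0.0056,0.0641],[-1,-0.0376,0.0109,-0.0056,0.0641],[-1,-0.0369,0.0133,-0.0056,0.0641],[-1,-0.0359,0.0156,-0.0056,0.0641]]
```

View pics/full.png

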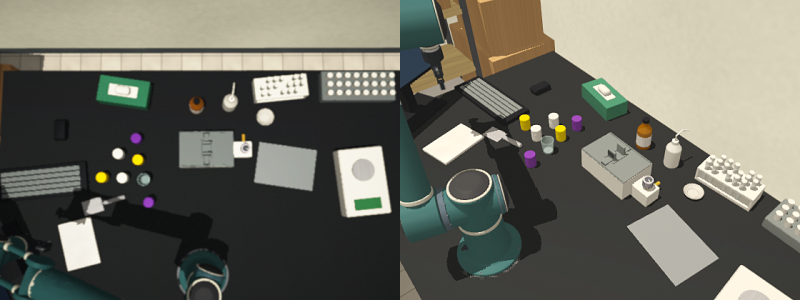

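The full frames show only two white jars, at (118,154) and (122,178) in the shrunken top view. The arm hides nothing near them. Moving above the box.

Call:
jog_arm([
  [[-1, -0.027, -0.028, -0.0056, 0.064], [-1, -0.029, -0.0265, -0.0056, 0.064], [-1, -0.0305, -0.0245, -0.0056, 0.064], [-1, -0.032, -0.0225, -0.0056, 0.064], [-1, -0.0335, -0.0205, -0.0056, 0.064], [-1, -0.0345, -0.0185, -0.0056, 0.064], [-1, -0.0355, -0.016, -0.0056, 0.064], [-1, -0.0365, -0.014, -0.0056, 0.064], [-1, -0.0375, -0.0115, -0.0056, 0.064], [-1, -0.038, -0.009, -0.0056, 0.064], [-1, -0.0385, -0.0065, -0.0056, 0.064], [-1, -0.039, -0.004, -0.0056, 0.064]],
])

```text
clock: 3.0
tcp_pos: [0.407, 0.2288, 0.3159]
orientation: [180.0, 0.0, 119.4]
ft_force: [0.2, -0.2, 1.1]
gripper_width: 0.997
gripper_force: 0.0
```

Call:
jog_arm([
  [[-1, -0.039, -0.0015, -0.0056, 0.064], [-1, -0.039, 0.001, -0.0056, 0.064], [-1, -0.039, 0.0035, -0.0056, 0.064], [-1, -0.0385, 0.006, -0.0056, 0.064], [-1, -0.038, 0.0085, -0.0056, 0.064], [-1, -0.0375, 0.011, -0.0056, 0.064], [-1, -0.037, 0.0135, -0.0056, 0.064], [-1, -0.036, 0.0155, -0.0056, 0.064], [-1, 0, 0, 0, 0]],
])

```text
clock: 4.12
tcp_pos: [0.5512, -0.05, 0.3605]
orientation: [180.0, 0.0, 90.0]
ft_force: [-0.1, 0.0, 0.4]
gripper_width: 0.999
gripper_force: 0.0
```

```bash
cat > s2.py <<'E'
from h import *
import sys
s=bot.read_state(); print(s['clock'],s['tcp_pos'],s['orientation'],s['joints'])
c,W=cap('wrist',sys.argv[1])
print('cam',W[:3,3].round(3))
for q in sys.argv[2:]:
    for p,X in pts(q,'wrist',W): print(q,p,X,px(c,W,X))
E
python3 s2.py w1.png cover_c tab_far_face tab_near_face plug_grip box_rim mat_c
```

```text
4.125 [ 0.55123056 -0.04998652  0.36053927] [1.79964281e+02 3.50566863e-02 8.99835441e+01] [-7.74204139e+00 -9.88693736e-01  9.82021614e+01 -3.01783167e-02
  8.27464258e+01 -7.72179660e+00]
cam [0.551 0.026 0.486]
cover_c 0.56 [ 0.5644 -0.0144  0.0905] [288 149]
tab_far_face 0.66 [ 0.7802 -0.1244  0.003 ] [419 212]
tab_far_face 0.64 [ 0.593  -0.0156  0.1211] [313 153]
tab_far_face 0.64 [ 0.4927 -0.3847  0.001 ] [246 344]
tab_near_face 0.6 [ 0.5341 -0.0117  0.1224] [263 149]
plug_grip 0.67 [ 0.5655 -0.1875  0.0848] [287 271]
mat_c 0.58 [ 0.49   -0.3856  0.0054] [244 346]
```

View pics/w1.png

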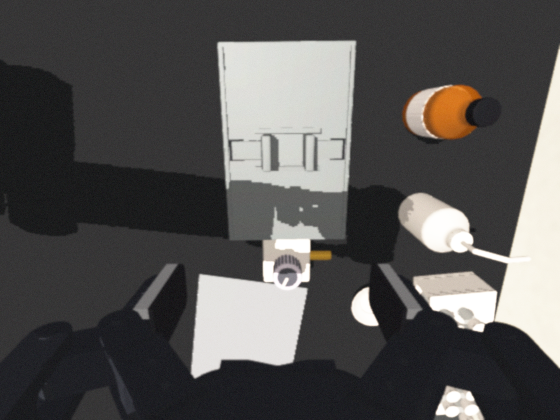

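Run:
```python
from h import *
c,W=cap('wrist')
r=[ray(c,W,p,.097)[:2].round(4) for p in [(219,43),(355,42),(347.5,241),(229,241)]]
print(*r, np.mean(r,axis=0))
for n,m in (('wrist',c),): 
    for d in bot.silhouettes('cover_c','wrist')[:1]:
        g=d['region'].astype(np.uint8); print(d['p'],g.sum(),cv2.boundingRect(g))
        h=cv2.convexHull(cv2.findContours(g,0,1)[0][0])[:,0]
        w=np.array([ray(c,W,p,.097)[:2] for p in h],np.float32); print(cv2.minAreaRect(w))
for q,z in (('mat_c',.003),('cover_c',.097)):
  for n in ('top','side'):
    c,W=cap(n)
    for d in bot.silhouettes(q,n)[:1]:
        g=d['region'].astype(np.uint8); cs=max(cv2.findContours(g,0,1)[0],key=cv2.contourArea)[:,0]
        w=np.array([ray(c,W,p,z)[:2] for p in cs],np.float32); print(q,n,d['p'],cv2.minAreaRect(w))
```

```text
[0.4834 0.1063] [0.6358 0.108 ] [ 0.6443 -0.1321] [ 0.4851 -0.133 ] [ 0.56215 -0.0127 ]
0.93 25088 (220, 44, 138, 199)
((0.5633050203323364, -0.014544792473316193), (0.1566872000694275, 0.24008649587631226), 0.778135359287262)
mat_c top 0.76 ((0.48808667063713074, -0.3855917751789093), (0.27573636174201965, 0.1918453574180603), 81.6909408569336)
mat_c side 0.76 ((0.4875737428665161, -0.3883019685745239), (0.27133944630622864, 0.19330859184265137), 81.51152801513672)
cover_c top 0.91 ((0.5601309537887573, 0.057483937591314316), (0.09295187890529633, 0.15696950256824493), 88.53140258789062)
cover_c side 0.77 ((0.5602687001228333, -0.020204246044158936), (0.15993167459964752, 0.24425163865089417), 0.268680602312088)
```

The cover centre is (0.563,-0.0155) with yaw 0.8°. The mat centre is (0.488,-0.387) with yaw -8.4°. Going down onto the tabs.

Call:
jog_arm([
  [[-0.9, 0.0115, 0.004, 0.03, -0.014], [-0.9, 0.0115, 0.004, 0.03, 0], [-0.9, 0.0115, 0.004, 0.03, 0], [-0.9, 0, 0, 0.03, 0], [-0.9, 0, 0, 0.03, 0], [-0.9, 0, 0, 0.03, 0], [-0.9, 0, 0, 0.03, 0], [-0.9, 0, 0, 0.016, 0], [-0.9, 0, 0, 0.01, 0], [-0.9, 0, 0, 0, 0]],
])

```text
clock: 6.22
tcp_pos: [0.5619, -0.0132, 0.1241]
orientation: [-180.0, -0.0, 91.0]
ft_force: [-0.5, -0.4, 0.3]
gripper_width: 0.953
gripper_force: 0.0
```

```bash
python3 s2.py w2.png tab_far_face tab_near_face
```

```text
6.225 [ 0.56187891 -0.01322815  0.12414425] [-1.79975787e+02 -1.00975018e-03  9.09674962e+01] [-3.88725903e+00  9.30898110e+00  1.12808857e+02 -1.23117383e-03
  5.79063736e+01 -4.85410111e+00]
cam [0.561 0.063 0.25 ]
tab_far_face 0.83 [ 0.5893 -0.0155  0.1225] [336 293]
```

View pics/w2.png

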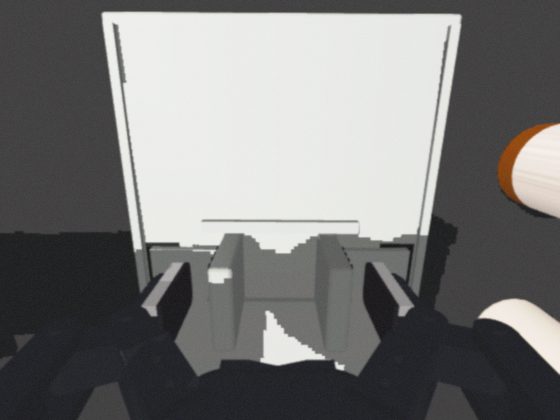

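The tabs (px 212–352) stand centred between the pads (190 and 365). Squeezing them.

Call:
jog_arm([
  [[1, 0, 0, 0, 0], [1, 0, 0, 0, 0], [1, 0, 0, 0, 0], [1, 0, 0, 0, 0], [1, 0, 0, 0, 0], [1, 0, 0, 0, 0]],
], squeeze=60)

```text
clock: 7.12
tcp_pos: [0.5634, -0.0132, 0.1279]
orientation: [179.8, 0.0, 91.0]
ft_force: [-4.2, 0.3, 15.0]
gripper_width: 0.433
gripper_force: 64.3
```

Call:
jog_arm([
  [[1, 0, 0, -0.006, 0], [1, 0, 0, -0.01, 0], [1, 0, 0, -0.02, 0], [1, 0, 0, -0.03, 0], [1, 0, 0, -0.03, 0], [1, 0, 0, 0, 0]],
])

```text
clock: 7.88
tcp_pos: [0.5638, -0.0133, 0.2231]
orientation: [179.7, 0.0, 91.0]
ft_force: [0.1, -0.7, -3.2]
gripper_width: 0.437
gripper_force: 60.6
```

```bash
python3 s2.py w3.png cover_c tab_far_face tab_near_face
python3 - <<'E'
from h import *
plan([0.4905,-0.385,0.22],81.6,14,1)
E
```

```text
7.875 [ 0.56380295 -0.01331513  0.22312198] [1.79670338e+02 2.83027464e-02 9.09727507e+01] [-3.88325814e+00  3.94153569e+00  1.07553775e+02 -3.17064370e-04
  6.81738152e+01 -4.85597319e+00]
cam [0.562 0.063 0.349]
cover_c 0.81 [ 0.5666 -0.0123  0.1846] [282 252]
tab_far_face 0.77 [ 0.5818 -0.0157  0.2151] [314 286]
tab_far_face 0.73 [ 0.7774 -0.1258  0.0034] [447 277]
tab_near_face 0.76 [ 0.5455 -0.0119  0.2177] [238 280]
dyaw -9.37 dist [-0.07   -0.3719  0.0019]
[[1,-0.0265,-0.0055,-0.0001,0.0117],[1,-0.0265,-0.0051,-0.0001,0.0117],[1,-0.0266,-0.0048,-0.0001,0.0117],[1,-0.0267,-0.0045,-0.0001,0.0117],[1,-0.0267,-0.0042,-0.0001,0.0117],[1,-0.0267,-0.0039,-0.0001,0.0117],[1,-0.0268,-0.0036,-0.0001,0.0117],[1,-0.0268,-0.0033,-0.0001,0.0117],[1,-0.0269,-0.003,-0.0001,0.0117],[1,-0.0269,-0.0026,-0.0001,0.0117],[1,-0.0269,-0.0023,-0.0001,0.0117],[1,-0.027,-0.002,-0.0001,0.0117],[1,-0.027,-0.0017,-0.0001,0.0117],[1,-0.027,-0.0014,-0.0001,0.0117]]
```

View pics/w3.png

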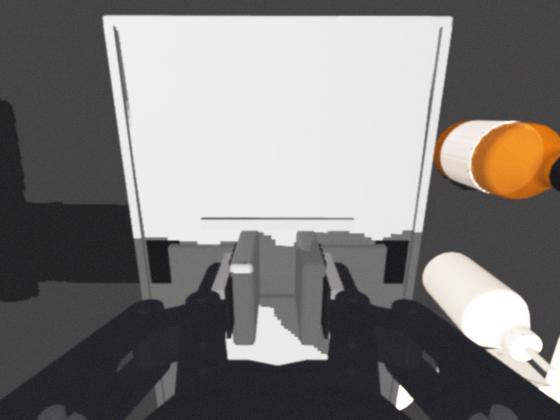

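The cover is off and held level by its tabs, squeezed between the pads at px 225 and 335. Carrying it to the mat.

Call:
jog_arm([
  [[1, -0.0265, -0.0055, 0, 0.0117], [1, -0.0265, -0.005, 0, 0.0117], [1, -0.0265, -0.005, 0, 0.0117], [1, -0.0265, -0.0045, 0, 0.0117], [1, -0.0265, -0.0045, 0, 0.0117], [1, -0.0265, -0.004, 0, 0.0117], [1, -0.027, -0.004, 0, 0.0117], [1, -0.027, -0.0035, 0, 0.0117], [1, -0.027, -0.003, 0, 0.0117], [1, -0.027, -0.003, 0, 0.0117], [1, -0.027, -0.003, 0, 0.0117], [1, -0.027, -0.002, 0, 0.0117]],
])

```text
clock: 9.57
tcp_pos: [0.4984, -0.332, 0.2179]
orientation: [-179.8, -0.1, 82.9]
ft_force: [0.4, 1.0, -2.7]
gripper_width: 0.433
gripper_force: 60.6
```

Call:
jog_arm([
  [[1, -0.027, -0.002, 0.01, 0.0117], [1, -0.027, -0.002, 0.02, 0.0117], [1, 0, 0, 0.03, 0], [1, 0, 0, 0.03, 0], [1, 0, 0, 0.03, 0], [1, 0, 0, 0, 0]],
])

```text
clock: 10.32
tcp_pos: [0.4855, -0.3821, 0.0951]
orientation: [-179.5, -0.3, 81.6]
ft_force: [0.3, 0.7, -3.6]
gripper_width: 0.437
gripper_force: 61.4
```

```bash
python3 s2.py w4.png cover_c tab_far_face tab_near_face mat_c
```

```text
10.325 [ 0.48545883 -0.38212046  0.09510968] [-179.49770247   -0.31486911   81.58137654] [-4.05172026e+01  1.70942612e+01  1.06614446e+02 -2.16271496e-04
  5.68841185e+01 -3.20998403e+01]
cam [ 0.497 -0.307  0.221]
cover_c 0.56 [ 0.4853 -0.3833  0.0602] [278 259]
tab_far_face 0.95 [ 0.5036 -0.3872  0.0853] [316 283]
tab_near_face 0.74 [ 0.467  -0.3772  0.0933] [237 283]
```

View pics/w4.png

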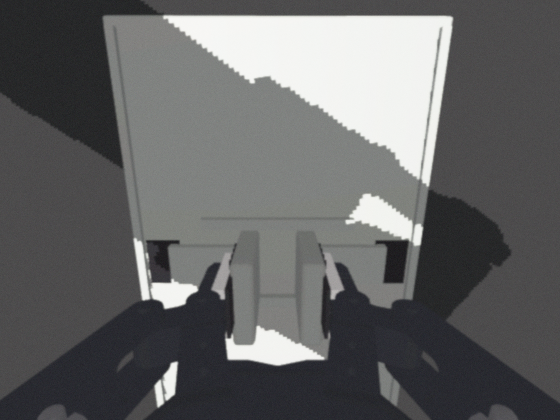

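Call:
jog_arm([
  [[1, -0.0035, 0.003, 0.01, 0], [1, 0, 0, 0.015, 0], [1, 0, 0, 0.006, 0], [1, 0, 0, 0.003, 0], [1, 0, 0, 0.002, 0], [1, 0, 0, 0, 0]],
])

```text
clock: 11.32
tcp_pos: [0.4913, -0.3888, 0.0644]
orientation: [180.0, 0.0, 81.6]
ft_force: [0.5, -0.4, -3.3]
gripper_width: 0.432
gripper_force: 61.4
```

Call:
jog_arm([
  [[1, 0.002, -0.003, 0.001, 0], [1, 0, 0, 0.002, 0], [1, 0, 0, 0.002, 0], [1, 0, 0, 0, 0]],
])

```text
clock: 11.82
tcp_pos: [0.4885, -0.3863, 0.0609]
orientation: [-180.0, -0.0, 81.6]
ft_force: [-4.0, 3.5, 7.1]
gripper_width: 0.435
gripper_force: 63.7
```

Contact with the mat. Releasing, then lifting straight up.

Call:
jog_arm([
  [[-0.9, 0, 0, 0, 0], [-0.9, 0, 0, 0, 0], [-0.9, 0, 0, 0, 0], [-0.9, 0, 0, 0, 0], [-0.9, 0, 0, -0.02, 0], [-0.9, 0, 0, -0.04, 0], [-0.9, 0, 0, -0.06, 0], [-0.9, 0, 0, -0.06, 0], [-0.9, 0, 0, -0.05, 0], [-0.9, 0, 0, 0, 0]],
])

```text
clock: 13.08
tcp_pos: [0.491, -0.3884, 0.2982]
orientation: [179.3, 0.4, 81.6]
ft_force: [-0.4, 0.1, -0.6]
gripper_width: 0.952
gripper_force: 0.0
```

```bash
python3 s2.py w5.png cover_c mat_c
python3 - <<'E'
from h import *
for n in ('top','side'):
    c,W=cap(n,n+'2.png')
    for q,z in (('cover_c',.03),('mat_c',.003)):
        for p,X in pts(q,n,W): print(n,q,p,X)
        for d in bot.silhouettes(q,n)[:1]:
            cs=max(cv2.findContours(d['region'].astype(np.uint8),0,1)[0],key=cv2.contourArea)[:,0]
            print(q,n,d['p'],cv2.minAreaRect(np.array([ray(c,W,p,z)[:2] for p in cs],np.float32)))
    for p,X in pts('jar3_c',n,W):
        u=px(c,W,X); print('jar',p,X,u,c['img'][u[1]-3:u[1]+3,u[0]-2:u[0]+3].mean((0,1)).astype(int))
plan([0.46,0.26,0.34],0,24)
E
```

```text
13.075 [ 0.49104958 -0.38844643  0.29815068] [179.33239648   0.42167208  81.59110921] [-4.06246388e+01  7.86107395e+00  9.52883865e+01 -8.54704778e-04
  7.60609237e+01 -3.22180045e+01]
cam [ 0.501 -0.312  0.423]
cover_c 0.64 [ 0.4885 -0.3872  0.0247] [273 174]
top cover_c 0.61 [ 0.4858 -0.3821  0.0252]
cover_c top 0.84 ((0.4910767376422882, -0.36292967200279236), (0.18765194714069366, 0.15585817396640778), 81.76860809326172)
mat_c top 0.89 ((0.49922433495521545, -0.318029522895813), (0.13320404291152954, 0.18989306688308716), 80.8385009765625)
jar 0.75 [0.4367 0.4568 0.0313] [143 248] [  0 233 250]
jar 0.63 [0.6121 0.3042 0.0315] [190 195] [181  56 141]
jar 0.6 [0.3224 0.2414 0.032 ] [209 284] [190  66 151]
jar 0.47 [0.4348 0.3617 0.0295] [172 249] [240 248 250]
jar 0.47 [0.5172 0.2912 0.0301] [194 224] [  0 234 250]
cover_c side 0.74 ((0.4841369390487671, -0.3920081853866577), (0.24001142382621765, 0.15777865052223206), 82.03197479248047)
mat_c side 0.44 ((0.8294324278831482, 0.07907707989215851), (0.2305288463830948, 0.06842358410358429), 41.94921875)
jar 0.82 [0.326  0.2415 0.0308
[... 371 characters left out ...]
0593],[-1,0.0245,-0.0112,-0.0021,0.0593],[-1,0.0238,-0.0126,-0.0021,0.0593],[-1,0.023,-0.014,-0.0021,0.0593],[-1,0.0222,-0.0154,-0.0021,0.0593],[-1,0.0212,-0.0166,-0.0021,0.0593],[-1,0.0202,-0.0179,-0.0021,0.0593],[-1,0.0191,-0.019,-0.0021,0.0593],[-1,0.0179,-0.0201,-0.0021,0.0593],[-1,0.0167,-0.0212,-0.0021,0.0593],[-1,0.0154,-0.0221,-0.0021,0.0593],[-1,0.0141,-0.023,-0.0021,0.0593],[-1,0.0127,-0.0238,-0.0021,0.0593],[-1,0.0113,-0.0245,-0.0021,0.0593],[-1,0.0098,-0.0251,-0.0021,0.0593],[-1,0.0083,-0.0257,-0.0021,0.0593],[-1,0.0067,-0.0261,-0.0021,0.0593],[-1,0.0052,-0.0265,-0.0021,0.0593],[-1,0.0036,-0.0267,-0.0021,0.0593],[-1,0.002,-0.0269,-0.0021,0.0593],[-1,0.0004,-0.027,-0.0021,0.0593]]
```

View pics/w5.png

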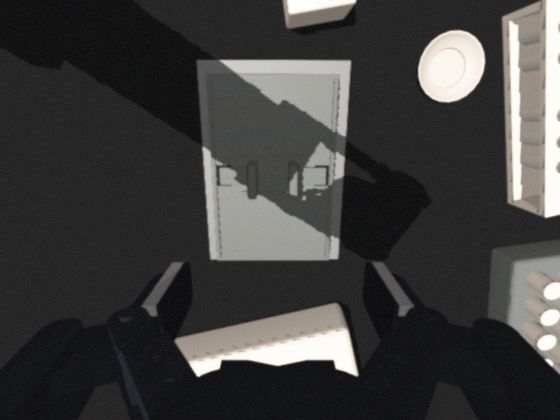

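The cover stands flat and centred on the mat (px 198–350, 60–260). Heading to the jars.

Call:
jog_arm([
  [[-1, 0.045, -0.006, -0.002, -0.0125], [-1, 0.045, -0.006, -0.002, -0.0125], [-1, 0.045, -0.005, -0.002, -0.0125], [-1, 0.045, -0.005, -0.002, -0.0125], [-1, 0.045, -0.004, -0.002, -0.0125], [-1, 0.045, -0.004, -0.002, -0.0125], [-1, 0.045, -0.003, -0.002, -0.0125], [-1, 0.045, -0.003, -0.002, -0.0125], [-1, 0.045, -0.002, -0.002, -0.0125], [-1, 0.045, -0.002, -0.002, -0.0125], [-1, 0.045, -0.001, -0.002, -0.0125], [-1, 0.045, 0, 0, -0.0095]],
])

```text
clock: 15.32
tcp_pos: [0.4898, 0.1572, 0.3119]
orientation: [179.9, -0.0, 90.0]
ft_force: [0.7, 0.3, 0.9]
gripper_width: 0.997
gripper_force: 0.0
```

Call:
jog_arm([
  [[-1, 0.045, 0.006, 0, 0], [-1, 0.045, 0.006, 0, 0], [-1, 0.04, 0.006, 0, 0], [-1, 0.03, 0, 0, 0], [-1, 0, 0, 0, 0]],
])

```text
clock: 15.95
tcp_pos: [0.5075, 0.3176, 0.311]
orientation: [-180.0, -0.0, 90.2]
ft_force: [-0.2, 0.3, -0.1]
gripper_width: 1.001
gripper_force: 0.0
```

```bash
python3 s2.py w6.png jar3_c beaker
python3 - <<'E'
from h import *
c,W=cap('wrist')
g=(c['img'].min(2)>170).astype(np.uint8)
for q in cv2.findContours(g,0,1)[0]:
    if cv2.contourArea(q)>150:
        m=cv2.minEnclosingCircle(q); print(cv2.boundingRect(q),np.round(m[0]),ray(c,W,m[0],.06).round(3))
E
```

```text
15.95 [0.50753695 0.3175582  0.31101698] [-1.79981070e+02 -1.12961089e-02  9.01668896e+01] [2.96393662e+01 5.03336210e+00 9.70722023e+01 1.95827335e-02
 7.79053590e+01 2.94683698e+01]
cam [0.507 0.394 0.437]
jar3_c 0.93 [0.52   0.2952 0.0309] [287 192]
jar3_c 0.86 [0.3248 0.2435 0.0318] [145 228]
jar3_c 0.74 [0.4413 0.4587 0.0297] [222  58]
jar3_c 0.71 [0.4342 0.3599 0.0298] [220 142]
jar3_c 0.65 [0.616  0.3057 0.0307] [359 185]
jar3_c 0.56 [ 7.783e-01 -1.200e-01 -1.000e-04] [426 411]
beaker 0.84 [ 0.4319  0.2651 -0.0022] [226 206]
(277, 339, 101, 35) [327. 352.] [0.581 0.06  0.06 ]
(539, 276, 21, 91) [559. 321.] [0.906 0.113 0.06 ]
(211, 193, 26, 25) [223. 205.] [0.439 0.283 0.06 ]
(198, 119, 40, 40) [218. 138.] [0.437 0.365 0.06 ]
(290, 100, 40, 41) [310. 120.] [0.546 0.385 0.06 ]
(519, 89, 41, 112) [547. 144.] [0.827 0.358 0.06 ]
(80, 0, 83, 142) [120.  70.] [0.333 0.439 0.06 ]
(0, 0, 69, 27) [34. 13.] [0.249 0.494 0.06 ]
```

View pics/w6.png

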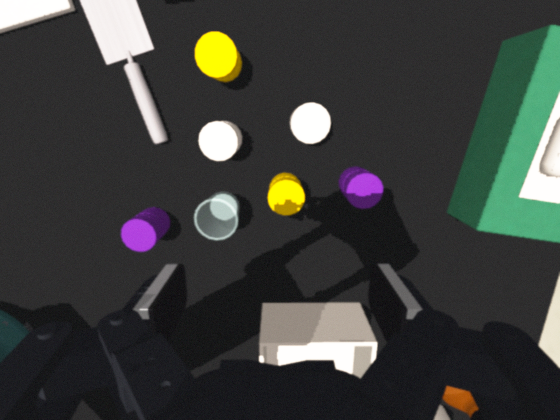

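Seen from close: the white jars are at px (310,122) → (0.5455,0.3845) and (220,140) → (0.435,0.362). The yellow and purple ones are left alone, and this full-size view is clear enough to confirm which is which. Picking the far white jar first.

Call:
jog_arm([
  [[-1, 0.03, 0.019, 0.02, 0], [-1, 0.037, 0.019, 0.03, 0], [-1, 0, 0, 0.045, 0], [-1, 0, 0, 0.045, 0], [-1, 0, 0, 0.04, 0], [-1, 0, 0, 0.035, 0], [-1, 0, 0, 0.03, 0], [-1, 0, 0, 0.02, 0], [-1, 0, 0, 0, 0]],
])

```text
clock: 17.27
tcp_pos: [0.5448, 0.3812, 0.0446]
orientation: [-179.8, 0.1, 90.0]
ft_force: [0.5, -0.1, 0.2]
gripper_width: 0.996
gripper_force: 0.0
```

Call:
jog_arm([
  [[1, 0, 0, 0, 0], [1, 0, 0, 0, 0], [1, 0, 0, 0, 0], [1, 0, 0, 0, 0], [1, 0, 0, 0, 0], [1, 0, 0, -0.01, 0], [1, 0, 0, -0.03, 0], [1, 0, 0, -0.05, 0], [1, 0, 0, -0.05, 0], [1, 0, 0, -0.03, 0], [1, 0, 0, 0, 0]],
], squeeze=45)

```text
clock: 18.65
tcp_pos: [0.5474, 0.3838, 0.2203]
orientation: [179.7, -0.2, 90.0]
ft_force: [0.5, 1.0, -1.4]
gripper_width: 0.528
gripper_force: 46.1
```

Call:
jog_arm([
  [[1, -0.038, 0.001, 0, 0], [1, -0.038, 0.001, 0, 0], [1, -0.038, 0.001, 0, 0], [1, -0.038, 0.001, 0, 0], [1, -0.038, 0.002, 0, 0], [1, -0.038, 0.002, 0, 0], [1, -0.038, 0.002, 0, 0], [1, -0.038, 0.002, 0, 0], [1, -0.038, 0.002, 0, 0], [1, -0.038, 0.002, 0, 0], [1, -0.038, 0, 0, 0], [1, -0.038, 0, 0, 0]],
])

```text
clock: 20.15
tcp_pos: [0.5601, -0.0742, 0.2133]
orientation: [-179.7, -0.0, 90.0]
ft_force: [-0.2, -0.0, -1.3]
gripper_width: 0.525
gripper_force: 46.2
```

Call:
jog_arm([
  [[1, 0, 0, 0.02, 0], [1, 0, 0, 0.03, 0], [1, 0, 0, 0.03, 0], [1, 0, 0, 0.03, 0], [1, 0, 0, 0.03, 0], [1, 0, 0, 0.02, 0], [1, 0, 0, 0.005, 0], [1, 0, 0, 0, 0]],
])

```text
clock: 21.15
tcp_pos: [0.5582, -0.0718, 0.0512]
orientation: [-179.5, -0.1, 90.0]
ft_force: [-11.5, 0.7, 22.2]
gripper_width: 0.524
gripper_force: 51.4
```

Call:
jog_arm([
  [[1, 0, 0, -0.002, 0], [1, 0, 0, 0, 0], [-0.5, 0, 0, 0, 0], [-0.5, 0, 0, 0, 0], [-0.5, 0, 0, 0, 0], [-0.5, 0, 0, -0.01, 0], [-0.5, 0, 0, -0.04, 0], [-0.5, 0, 0, -0.05, 0], [-0.5, 0, 0, -0.05, 0], [-1, 0.02, -0.005, -0.05, 0], [-1, 0.04, -0.01, -0.05, 0], [-1, 0.05, -0.02, 0, 0]],
])

```text
clock: 22.65
tcp_pos: [0.5302, 0.0357, 0.3085]
orientation: [179.3, -0.0, 89.9]
ft_force: [1.0, 0.3, 0.7]
gripper_width: 0.999
gripper_force: 0.0
```

Call:
jog_arm([
  [[-1, 0.05, -0.015, 0, 0], [-1, 0.05, -0.015, 0, 0], [-1, 0.05, -0.015, 0, 0], [-1, 0.05, -0.015, 0, 0], [-1, 0.05, 0, 0, 0], [-1, 0, 0, 0, 0]],
])

```text
clock: 23.4
tcp_pos: [0.4666, 0.2881, 0.3023]
orientation: [180.0, -0.1, 90.3]
ft_force: [0.0, -0.2, 0.5]
gripper_width: 0.999
gripper_force: 0.0
```

```bash
cat > s3.py <<'E'
from h import *
import sys
s=bot.read_state(); print(s['clock'],s['tcp_pos'])
c,W=cap('wrist',sys.argv[1])
g=(c['img'].min(2)>170).astype(np.uint8)
for q in cv2.findContours(g,0,1)[0]:
    if 300<cv2.contourArea(q)<5000:
        m=cv2.minEnclosingCircle(q); print(cv2.boundingRect(q),np.round(m[0]),ray(c,W,m[0],.06).round(3))
for p,X in pts('jar3_c','wrist',W): print(p,X,px(c,W,X))
c,W=cap('top','t_'+sys.argv[1])
for p,X in pts('jar3_c','top',W): u=px(c,W,X); print('top',p,X,u,c['img'][u[1]-3:u[1]+3,u[0]-2:u[0]+3].mean((0,1)).astype(int))
E
python3 s3.py w7.png
```

```text
23.4 [0.46657093 0.28812406 0.30229884]
(438, 393, 44, 27) [460. 411.] [ 0.748 -0.068  0.06 ]
(224, 175, 46, 46) [247. 197.] [0.43  0.269 0.06 ]
(231, 94, 41, 43) [251. 115.] [0.437 0.364 0.06 ]
(118, 0, 75, 121) [154.  59.] [0.333 0.422 0.06 ]
0.97 [0.4326 0.3604 0.0292] [250 118]
0.84 [0.5199 0.2959 0.0293] [319 171]
0.79 [0.6172 0.3067 0.0301] [396 163]
0.72 [0.4386 0.4579 0.0298] [254  29]
0.66 [0.3233 0.242  0.0314] [169 211]
top 0.55 [0.6082 0.3031 0.0298] [191 196] [182  57 142]
top 0.52 [0.5172 0.2917 0.0332] [194 224] [  0 234 250]
top 0.51 [0.4347 0.362  0.028 ] [172 249] [69 73 66]
```

View pics/w7.png

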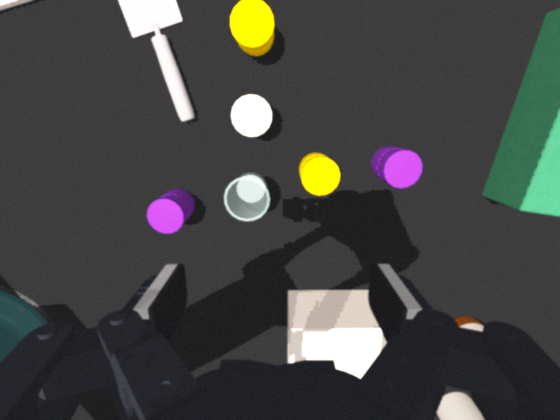

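The remaining white jar, at px (251,115) → (0.4355,0.3625), hasn't moved. Picking it.

Call:
jog_arm([
  [[-1, 0.037, -0.015, 0.02, 0], [-1, 0.037, -0.015, 0.03, 0], [-1, 0, 0, 0.045, 0], [-1, 0, 0, 0.045, 0], [-1, 0, 0, 0.04, 0], [-1, 0, 0, 0.035, 0], [-1, 0, 0, 0.025, 0], [-1, 0, 0, 0.015, 0], [-1, 0, 0, 0, 0]],
])

```text
clock: 24.72
tcp_pos: [0.4369, 0.358, 0.0457]
orientation: [-179.9, 0.1, 89.9]
ft_force: [0.8, 0.6, 0.3]
gripper_width: 0.998
gripper_force: 0.0
```

Call:
jog_arm([
  [[1, 0, 0, 0, 0], [1, 0, 0, 0, 0], [1, 0, 0, 0, 0], [1, 0, 0, 0, 0], [1, 0, 0, 0, 0], [1, 0, 0, -0.01, 0], [1, 0, 0, -0.03, 0], [1, 0, 0, -0.05, 0], [1, 0, 0, -0.05, 0], [1, 0, 0, -0.05, 0], [1, 0, 0, 0, 0]],
])

```text
clock: 26.1
tcp_pos: [0.4396, 0.3612, 0.2426]
orientation: [179.5, -0.4, 90.0]
ft_force: [-0.2, -0.7, -1.5]
gripper_width: 0.523
gripper_force: 46.4
```

Run:
```python
from h import *
plan([0.562,0.043,0.22],90,10,1)
```

```text
dyaw -0.02 dist [ 0.1224 -0.3182 -0.0226]
[[1,-0.0318,0.0122,0.0023,0.0],[1,-0.0318,0.0122,0.0023,0.0],[1,-0.0318,0.0122,0.0023,0.0],[1,-0.0318,0.0122,0.0023,0.0],[1,-0.0318,0.0122,0.0023,0.0],[1,-0.0318,0.0122,0.0023,0.0],[1,-0.0318,0.0122,0.0023,0.0],[1,-0.0318,0.0122,0.0023,0.0],[1,-0.0318,0.0122,0.0023,0.0],[1,-0.0318,0.0122,0.0023,0.0]]
```

Call:
jog_arm([
  [[1, -0.032, 0.012, 0.002, 0], [1, -0.032, 0.012, 0.002, 0], [1, -0.032, 0.012, 0.002, 0], [1, -0.032, 0.012, 0.002, 0], [1, -0.032, 0.012, 0.002, 0], [1, -0.032, 0.012, 0.002, 0], [1, -0.032, 0.012, 0.002, 0], [1, -0.032, 0.013, 0.002, 0], [1, -0.031, 0.013, 0.002, 0], [1, -0.031, 0.013, 0.002, 0], [1, 0, 0, 0, 0]],
])

```text
clock: 27.48
tcp_pos: [0.5595, 0.0393, 0.2145]
orientation: [-179.8, 0.0, 89.8]
ft_force: [0.3, 1.0, -1.7]
gripper_width: 0.526
gripper_force: 46.5
```

Call:
jog_arm([
  [[1, 0, 0, 0.02, 0], [1, 0, 0, 0.03, 0], [1, 0, 0, 0.03, 0], [1, 0, 0, 0.03, 0], [1, 0, 0, 0.03, 0], [1, 0, 0, 0.02, 0], [1, 0, 0, 0.005, 0], [1, 0, 0, 0, 0]],
])

```text
clock: 28.48
tcp_pos: [0.5575, 0.0424, 0.0517]
orientation: [-179.7, 0.0, 90.1]
ft_force: [-9.0, -1.1, 15.0]
gripper_width: 0.527
gripper_force: 50.3
```

Call:
jog_arm([
  [[1, 0, 0, -0.0015, 0], [1, 0, 0, 0, 0], [-0.5, 0, 0, 0, 0], [-0.5, 0, 0, 0, 0], [-0.5, 0, 0, 0, 0], [-0.5, 0, 0, -0.01, 0], [-0.5, 0, 0, -0.04, 0], [-0.5, 0, 0, -0.05, 0], [-0.5, 0, 0, -0.05, 0], [-1, -0.02, 0, -0.05, 0], [-1, -0.04, 0, -0.05, 0], [-1, -0.04, 0, 0, 0]],
])

```text
clock: 29.98
tcp_pos: [0.5631, -0.059, 0.3092]
orientation: [179.3, 0.1, 90.1]
ft_force: [0.4, -0.1, -0.9]
gripper_width: 1.0
gripper_force: 0.0
```

Call:
jog_arm([
  [[-1, 0, 0, -0.04, 0], [-1, 0, 0, 0, 0]],
])

```text
clock: 30.22
tcp_pos: [0.5619, -0.0587, 0.3468]
orientation: [179.5, 0.1, 89.9]
ft_force: [0.3, 0.1, 1.0]
gripper_width: 1.002
gripper_force: 0.0
```

```bash
python3 s2.py w8.png jar3_c plug_grip cover_c box_rim
python3 - <<'E'
from h import *
plan([0.4885,-0.3863,0.2],81.6,10)
E
```

```text
30.225 [ 0.56194089 -0.05874279  0.34677094] [1.79534813e+02 6.20597652e-02 8.99315235e+01] [-8.49763044e+00  2.42061997e-01  9.83870579e+01  6.88860155e-03
  8.09016215e+01 -8.43046736e+00]
cam [0.561 0.018 0.472]
jar3_c 0.58 [0.5566 0.0437 0.0354] [272  94]
plug_grip 0.89 [ 0.5652 -0.1859  0.0863] [278 269]
cover_c 0.63 [ 0.4865 -0.3891  0.0237] [233 357]
box_rim 0.86 [ 0.5586 -0.0141  0.0881] [273 142]
dyaw -8.44 dist [-0.071  -0.329  -0.1406]
[[-1,-0.0329,-0.0071,0.0141,0.0147],[-1,-0.033,-0.0066,0.0141,0.0147],[-1,-0.0331,-0.0062,0.0141,0.0147],[-1,-0.0332,-0.0057,0.0141,0.0147],[-1,-0.0333,-0.0052,0.0141,0.0147],[-1,-0.0333,-0.0047,0.0141,0.0147],[-1,-0.0334,-0.0042,0.0141,0.0147],[-1,-0.0334,-0.0037,0.0141,0.0147],[-1,-0.0335,-0.0032,0.0141,0.0147],[-1,-0.0335,-0.0027,0.0141,0.0147]]
```

View pics/w8.png

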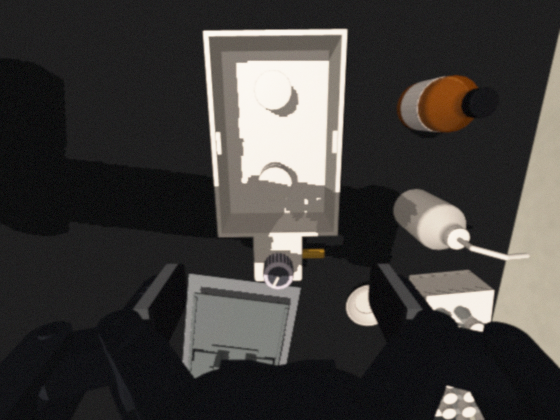

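Both jars stand upright in the box (px 272,90 and 276,185). Fetching the cover.

Call:
jog_arm([
  [[-0.9, -0.033, -0.007, 0.014, 0.0147], [-0.9, -0.033, -0.0065, 0.014, 0.0147], [-0.9, -0.033, -0.006, 0.014, 0.0147], [-0.9, -0.033, -0.0055, 0.014, 0.0147], [-0.9, -0.033, -0.005, 0.014, 0.0147], [-0.9, -0.0335, -0.0045, 0.014, 0.0147], [-0.9, -0.0335, -0.004, 0.014, 0.0147], [-0.9, -0.0335, -0.0035, 0.014, 0.0147], [-0.9, -0.0335, -0.003, 0.014, 0.0147], [-0.9, -0.0335, -0.0025, 0.014, 0.0147], [-0.9, 0, 0, 0, 0], [-0.9, 0, 0, 0, 0]],
])

```text
clock: 31.98
tcp_pos: [0.4906, -0.3859, 0.2009]
orientation: [-179.9, -0.1, 81.6]
ft_force: [0.8, 1.1, -0.0]
gripper_width: 0.948
gripper_force: 0.0
```

```bash
python3 s2.py w9.png cover_c tab_far_face tab_near_face
python3 - <<'E'
from h import *
c,W=cap('wrist')
for d in bot.silhouettes('cover_c','wrist')[:1]:
    cs=max(cv2.findContours(d['region'].astype(np.uint8),0,1)[0],key=cv2.contourArea)[:,0]
    print(d['p'],cv2.minAreaRect(np.array([ray(c,W,p,.03)[:2] for p in cs],np.float32)))
E
```

```text
31.975 [ 0.49064439 -0.3858894   0.20093033] [-1.79921008e+02 -8.03957420e-02  8.15949887e+01] [-4.04848972e+01  1.16424610e+01  1.01260263e+02  2.83836062e-02
  6.72069078e+01 -3.20909622e+01]
cam [ 0.502 -0.31   0.327]
tab_far_face 0.66 [ 0.5156 -0.3971  0.0525] [307 210]
tab_near_face 0.97 [ 0.4626 -0.383   0.0533] [247 204]
0.63 ((0.48768243193626404, -0.3872142434120178), (0.2395140528678894, 0.15841230750083923), 81.6991958618164)
```

Call:
jog_arm([
  [[-0.9, -0.0015, -0.003, 0.03, 0], [-0.9, 0, 0, 0.03, 0], [-0.9, 0, 0, 0.03, 0], [-0.9, 0, 0, 0.03, 0], [-0.9, 0, 0, 0.012, 0], [-0.9, 0, 0, 0.007, 0], [-0.9, 0, 0, 0, 0]],
])

```text
clock: 33.15
tcp_pos: [0.4881, -0.388, 0.0634]
orientation: [180.0, 0.0, 81.6]
ft_force: [0.1, -0.4, -0.0]
gripper_width: 0.949
gripper_force: 0.0
```

Call:
jog_arm([
  [[1, 0, 0, 0, 0], [1, 0, 0, 0, 0], [1, 0, 0, 0, 0], [1, 0, 0, 0, 0], [1, 0, 0, 0, 0], [1, 0, 0, 0, 0]],
], squeeze=60)

```text
clock: 33.9
tcp_pos: [0.4895, -0.3893, 0.0669]
orientation: [179.7, 0.1, 81.6]
ft_force: [-1.7, 2.0, 12.1]
gripper_width: 0.435
gripper_force: 62.8
```

Call:
jog_arm([
  [[1, 0, 0, -0.01, 0], [1, 0, 0, -0.03, 0], [1, 0, 0, -0.04, 0], [1, 0, 0, -0.04, 0], [1, 0, 0, -0.04, 0], [1, 0, 0, 0, 0]],
])

```text
clock: 34.65
tcp_pos: [0.4896, -0.3894, 0.2275]
orientation: [179.6, 0.3, 81.6]
ft_force: [0.2, 0.8, -3.5]
gripper_width: 0.428
gripper_force: 60.8
```

Run:
```python
from h import *
plan([0.5633,-0.0165,0.23],90.9,14,1)
```

```text
dyaw 9.31 dist [0.0737 0.3729 0.0025]
[[1,0.0271,0.0013,-0.0002,-0.0116],[1,0.0271,0.0016,-0.0002,-0.0116],[1,0.0271,0.0019,-0.0002,-0.0116],[1,0.0271,0.0023,-0.0002,-0.0116],[1,0.027,0.0026,-0.0002,-0.0116],[1,0.027,0.0029,-0.0002,-0.0116],[1,0.027,0.0032,-0.0002,-0.0116],[1,0.0269,0.0035,-0.0002,-0.0116],[1,0.0269,0.0038,-0.0002,-0.0116],[1,0.0268,0.0041,-0.0002,-0.0116],[1,0.0268,0.0044,-0.0002,-0.0116],[1,0.0267,0.0048,-0.0002,-0.0116],[1,0.0267,0.0051,-0.0002,-0.0116],[1,0.0266,0.0054,-0.0002,-0.0116]]
```

Call:
jog_arm([
  [[1, 0.027, 0.0015, 0, -0.0116], [1, 0.027, 0.0015, 0, -0.0116], [1, 0.027, 0.002, 0, -0.0116], [1, 0.027, 0.0025, 0, -0.0116], [1, 0.027, 0.0025, 0, -0.0116], [1, 0.027, 0.003, 0, -0.0116], [1, 0.027, 0.003, 0, -0.0116], [1, 0.027, 0.0035, 0, -0.0116], [1, 0.027, 0.004, 0, -0.0116], [1, 0.027, 0.004, 0, -0.0116], [1, 0.027, 0.0045, 0, -0.0116], [1, 0.027, 0.005, 0, -0.0116]],
])

```text
clock: 36.15
tcp_pos: [0.55, -0.0666, 0.2202]
orientation: [-179.8, -0.0, 89.6]
ft_force: [1.2, 0.2, -3.2]
gripper_width: 0.43
gripper_force: 60.8
```

Call:
jog_arm([
  [[1, 0.0265, 0.005, 0, -0.0116], [1, 0.0265, 0.0055, 0, -0.0116], [1, 0, 0, 0, 0], [1, 0, 0, 0, 0]],
])

```text
clock: 36.65
tcp_pos: [0.5609, -0.015, 0.2212]
orientation: [-179.8, 0.0, 90.9]
ft_force: [-0.2, -0.4, -2.6]
gripper_width: 0.429
gripper_force: 60.8
```

```bash
python3 s2.py w10.png cover_c
python3 - <<'E'
from h import *
T=pose(); print('rel',rel([0.5633,-0.0165,0.23]))
c,W=cap('wrist')
for d in bot.silhouettes('cover_c','wrist')[:1]:
    cs=max(cv2.findContours(d['region'].astype(np.uint8),0,1)[0],key=cv2.contourArea)[:,0]
    print(d['p'],T[:3,3],cv2.minAreaRect(np.array([ray(c,W,p,T[2,3]-.037)[:2] for p in cs],np.float32)))
c,W=cap('side','side3.png')
for p,X in pts('cover_c','side',W): print(p,X)
E
```

```text
36.65 [ 0.56094254 -0.01497369  0.22117334] [-1.79840367e+02  2.10867601e-02  9.09146728e+01] [-4.05179900e+00  4.02674791e+00  1.07674630e+02 -3.74433752e-02
  6.84558350e+01 -4.95264477e+00]
cam [0.56  0.061 0.347]
cover_c 0.71 [ 0.5637 -0.0129  0.1791] [282 248]
rel [-0.0011  0.0019 -0.0081]
0.96 [ 0.5613251  -0.01538729  0.22187527] ((0.5607377290725708, 0.006787016987800598), (0.1550208479166031, 0.19741447269916534), 0.8020877242088318)
0.76 [ 0.5618 -0.0188  0.1768]
0.66 [ 0.7792 -0.126  -0.0049]
```

Call:
jog_arm([
  [[1, 0, 0.002, 0.02, 0], [1, 0, 0, 0.02, 0], [1, 0, 0, 0.015, 0], [1, 0, 0, 0.01, 0], [1, 0, 0, 0.008, 0], [1, 0, 0, 0.005, 0], [1, 0, 0, 0, 0]],
])

```text
clock: 37.83
tcp_pos: [0.5639, -0.0147, 0.1447]
orientation: [-180.0, 0.0, 90.9]
ft_force: [0.6, -0.0, -3.2]
gripper_width: 0.428
gripper_force: 60.8
```

Call:
jog_arm([
  [[1, 0, 0, 0.004, 0], [1, 0, 0, 0.003, 0], [1, 0, 0, 0.002, 0], [1, 0, 0, 0.001, 0], [1, 0, 0, 0, 0]],
])

```text
clock: 38.45
tcp_pos: [0.5639, -0.0147, 0.1347]
orientation: [-180.0, 0.0, 90.9]
ft_force: [0.1, -0.0, -3.6]
gripper_width: 0.427
gripper_force: 60.8
```

Call:
jog_arm([
  [[1, 0, 0, 0.002, 0], [1, 0, 0, 0.002, 0], [1, 0, 0, 0.001, 0], [1, 0, 0, 0, 0]],
])

```text
clock: 38.95
tcp_pos: [0.5643, -0.0147, 0.1339]
orientation: [180.0, 0.0, 90.9]
ft_force: [-10.5, 0.5, 18.8]
gripper_width: 0.432
gripper_force: 65.8
```

Seated where predicted, with an upward push of 19 N. Releasing the tabs.

Call:
jog_arm([
  [[-0.9, 0, 0, 0, 0], [-0.9, 0, 0, 0, 0], [-0.9, 0, 0, 0, 0], [-0.9, 0, 0, 0, 0], [-0.9, 0, 0, 0, 0]],
])

```text
clock: 39.58
tcp_pos: [0.5641, -0.0147, 0.1297]
orientation: [180.0, 0.0, 90.9]
ft_force: [0.8, -1.0, 0.1]
gripper_width: 0.952
gripper_force: 0.0
```

```bash
python3 s2.py w11.png cover_c tab_far_face tab_near_face
python3 - <<'E'
from h import *
c,W=cap('side','side4.png')
a=cv2.resize(c['img'][160:300,240:380],(560,560),interpolation=3); b=cv2.imread('pics/w11.png')
cv2.imwrite('pics/m11.png',cv2.resize(np.hstack([cv2.resize(a,(420,420)),b]),(800,343)))
E
```

```text
39.575 [ 0.56408966 -0.0147001   0.12972974] [1.79998100e+02 1.83496074e-03 9.08957882e+01] [-4.02091354e+00  9.16645487e+00  1.12309714e+02 -1.95273170e-03
  5.85217805e+01 -4.91568216e+00]
cam [0.563 0.062 0.255]
cover_c 0.95 [ 0.5644 -0.0134  0.0921] [278 252]
tab_near_face 0.65 [ 0.5351 -0.0122  0.1238] [216 277]
```

View pics/m11.png

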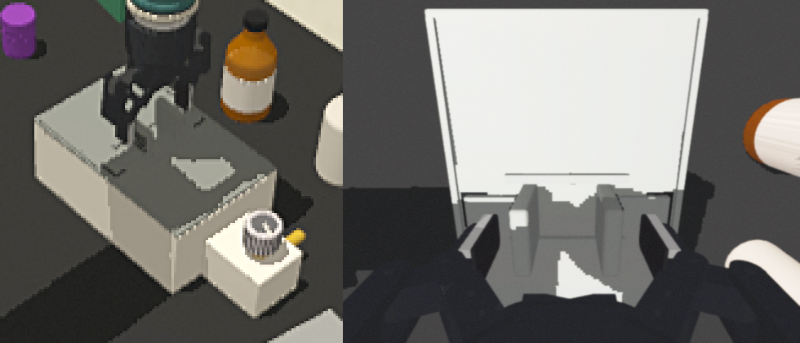

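The cover is flush and both tabs are sprung out: 137 px apart, against 140 px at the start. Next is the vent plug at (0.5655,-0.187). I'll lift, move over, and pre-wind the wrist anticlockwise.

Call:
jog_arm([
  [[-0.9, 0, 0, -0.03, 0], [-0.9, 0, 0, -0.04, 0], [-0.9, 0, 0, -0.04, 0], [-0.4, -0.043, 0, 0, 0], [-0.4, -0.043, 0, 0, 0], [-0.4, -0.043, -0.0005, 0, 0], [-0.4, -0.043, -0.0005, 0, 0], [-0.4, 0, 0, 0, 0]],
])

```text
clock: 40.83
tcp_pos: [0.5654, -0.1894, 0.2398]
orientation: [180.0, 0.0, 90.7]
ft_force: [-0.4, 0.5, 0.1]
gripper_width: 0.702
gripper_force: 0.0
```

```bash
python3 s2.py w12.png plug_grip
python3 - <<'E'
from h import *
for n in ('top','side'):
    c,W=cap(n)
    for p,X in pts('plug_grip',n,W): print(n,p,X)
    for p,X in pts('cover_c',n,W): print(n,'cover',p,X)
E
```

```text
40.825 [ 0.56544752 -0.18943824  0.23975738] [1.79997300e+02 4.37554769e-02 9.06802951e+01] [-2.08931062e+01  6.97651902e+00  1.02440848e+02 -4.20965670e-02
  7.05640387e+01 -2.15594010e+01]
cam [ 0.565 -0.113  0.365]
plug_grip 0.85 [ 0.5646 -0.1865  0.088 ] [277 198]
top cover 0.87 [ 0.5585 -0.013   0.0922]
side 0.61 [ 0.5632 -0.1871  0.0841]
side cover 0.98 [ 0.5605 -0.016   0.0869]
```

Call:
jog_arm([
  [[-0.4, 0, 0, 0, -0.175], [-0.4, 0, 0, 0, -0.175], [-0.4, 0, 0, 0, -0.175], [-0.4, 0, 0, 0, -0.175], [-0.4, 0, 0, 0, -0.175], [-0.4, 0, 0, 0, -0.175], [-0.4, 0, 0, 0, -0.175], [-0.4, 0, 0, 0, -0.175], [-0.4, 0, 0, 0, -0.175], [-0.4, 0, 0, 0, -0.175], [-0.4, 0, 0, 0, -0.175], [-0.4, 0, 0, 0, -0.175]],
])

```text
clock: 42.72
tcp_pos: [0.5657, -0.186, 0.2399]
orientation: [-180.0, 0.0, -148.4]
ft_force: [-0.0, -0.1, 0.7]
gripper_width: 0.702
gripper_force: 0.0
```

```bash
python3 s2.py w13.png plug_grip
python3 - <<'E'
from h import *
print(rel([0.5655,-0.187,0.088]))
E
```

```text
42.725 [ 0.56574642 -0.18597769  0.23989784] [-1.79996753e+02  4.06861828e-03 -1.48394584e+02] [-2.05942321e+01  6.89129744e+00  1.02520849e+02  1.29833772e-03
  7.05827940e+01 -1.42200080e+02]
cam [ 0.503 -0.223  0.366]
plug_grip 0.77 [ 0.5644 -0.1861  0.088 ] [276 197]
plug_grip 0.39 [ 0.7217 -0.2933  0.0018] [137 240]
[ 0.0007 -0.0007  0.1519]
```

Call:
jog_arm([
  [[-0.4, 0.0008, 0, 0.03, 0], [-0.4, 0, 0, 0.035, 0], [-0.4, 0, 0, 0.035, 0], [-0.4, 0, 0, 0.03, 0], [-0.4, 0, 0, 0.015, 0], [-0.4, 0, 0, 0.006, 0], [-0.4, 0, 0, 0, 0]],
])

```text
clock: 43.7
tcp_pos: [0.5655, -0.1872, 0.0894]
orientation: [-180.0, 0.0, -148.8]
ft_force: [-0.0, 0.6, -0.6]
gripper_width: 0.695
gripper_force: 0.0
```

Call:
jog_arm([
  [[1, 0, 0, 0, 0], [1, 0, 0, 0, 0], [1, 0, 0, 0, 0], [1, 0, 0, 0, 0], [1, 0, 0, 0, 0]],
], squeeze=60)

```text
clock: 44.32
tcp_pos: [0.5662, -0.1877, 0.0906]
orientation: [-179.9, 0.1, -148.8]
ft_force: [-0.7, -1.1, 6.2]
gripper_width: 0.451
gripper_force: 60.0
```

Call:
jog_arm([
  [[1, 0, 0, 0.0002, 0.15], [1, 0, 0, 0.0002, 0.15], [1, 0, 0, 0.0002, 0.15], [1, 0, 0, 0.0002, 0.15], [1, 0, 0, 0.0002, 0.15], [1, 0, 0, 0.0002, 0.15], [1, 0, 0, 0.0002, 0.15], [1, 0, 0, 0.0002, 0.15], [1, 0, 0, 0.0002, 0.15], [1, 0, 0, 0.0002, 0.15], [1, 0, 0, 0, 0.15], [1, 0, 0, 0, 0.15]],
])

```text
clock: 45.82
tcp_pos: [0.5654, -0.19, 0.0888]
orientation: [-180.0, 0.3, 107.9]
ft_force: [-3.4, -8.3, 6.7]
gripper_width: 0.451
gripper_force: 60.1
```

```bash
cat > st.py <<'E'
from h import *
s=bot.read_state(); print({k:np.round(s[k],2) for k in ('clock','joints','ft_force','ft_torque','gripper_width')},s['orientation'][2], s['tcp_pos'])
E
python3 st.py
```

```text
{'clock': np.float64(45.82), 'joints': array([-20.83,  15.01, 110.1 ,  -0.29,  54.71, -38.53]), 'ft_force': array([-3.43, -8.34,  6.67]), 'ft_torque': array([-1.35,  0.77,  0.11]), 'gripper_width': np.float64(0.45)} 107.85975123201763 [ 0.5654124  -0.18995072  0.08883976]
```

Call:
jog_arm([
  [[1, 0, 0, 0.0002, 0.15], [1, 0, 0, 0.0002, 0.15], [1, 0, 0, 0.0002, 0.15], [1, 0, 0, 0.0002, 0.15], [1, 0, 0, 0.0002, 0.15], [1, 0, 0, 0.0002, 0.15], [1, 0, 0, 0.0002, 0.15], [1, 0, 0, 0.0002, 0.15]],
])

```text
clock: 46.82
tcp_pos: [0.5638, -0.1895, 0.0875]
orientation: [179.9, 0.2, 39.1]
ft_force: [-10.0, -5.5, 14.8]
gripper_width: 0.453
gripper_force: 60.6
```

```bash
python3 st.py
```

```text
{'clock': np.float64(46.82), 'joints': array([-20.84,  15.06, 110.2 ,  -0.29,  54.78,  30.23]), 'ft_force': array([-10.04,  -5.51,  14.8 ]), 'ft_torque': array([-0.96,  1.56,  0.09]), 'gripper_width': np.float64(0.45)} 39.09852505539088 [ 0.56380564 -0.18947082  0.0874617 ]
```

Call:
jog_arm([
  [[1, 0, 0, 0, 0.15], [1, 0, 0, 0, 0.15], [1, 0, 0, 0.0002, 0.15], [1, 0, 0, 0.0002, 0.15], [1, 0, 0, 0.0002, 0.15]],
])

```text
clock: 47.45
tcp_pos: [0.5635, -0.1885, 0.0867]
orientation: [179.9, 0.2, -3.9]
ft_force: [-9.1, -3.3, 15.1]
gripper_width: 0.455
gripper_force: 60.8
```

```bash
python3 st.py
```

```text
{'clock': np.float64(47.45), 'joints': array([-20.8 ,  15.1 , 110.25,  -0.2 ,  54.77,  73.2 ]), 'ft_force': array([-9.1 , -3.34, 15.12]), 'ft_torque': array([-0.44,  1.62,  0.1 ]), 'gripper_width': np.float64(0.45)} -3.8929778473356467 [ 0.56348782 -0.18846066  0.08673576]
```

Call:
jog_arm([
  [[1, 0, 0, 0, 0.15], [1, 0, 0, 0, 0.15], [1, 0, 0, 0.0002, 0.15], [1, 0, 0, 0.0002, 0.15], [1, 0, 0, 0.0002, 0.15]],
])

```text
clock: 48.08
tcp_pos: [0.5658, -0.1894, 0.0864]
orientation: [179.9, -0.3, -46.6]
ft_force: [-0.9, -9.5, 6.2]
gripper_width: 0.449
gripper_force: 60.2
```

```bash
python3 st.py
```

```text
{'clock': np.float64(48.08), 'joints': array([-20.76,  15.17, 110.2 ,  -0.32,  54.4 , 115.99]), 'ft_force': array([-0.93, -9.5 ,  6.2 ]), 'ft_torque': array([-1.61,  0.15,  1.62]), 'gripper_width': np.float64(0.45)} -46.56607191340943 [ 0.56584148 -0.18944273  0.08639773]
```

Call:
jog_arm([
  [[1, 0, 0, 0, 0.06], [1, 0, 0, 0, 0]],
])

```text
clock: 48.32
tcp_pos: [0.5665, -0.1905, 0.0864]
orientation: [179.9, -0.4, -49.8]
ft_force: [-1.9, -8.5, 6.3]
gripper_width: 0.451
gripper_force: 60.2
```

```bash
python3 st.py
```

```text
{'clock': np.float64(48.32), 'joints': array([-20.8 ,  15.21, 110.15,  -0.38,  54.31, 119.18]), 'ft_force': array([-1.95, -8.45,  6.26]), 'ft_torque': array([-1.44,  0.22,  1.5 ]), 'gripper_width': np.float64(0.45)} -49.76024192742361 [ 0.56654516 -0.19045174  0.08643409]
```

The torque holds at 1.5 N m against 0.1 N m of drag, so the plug is on its stop. Releasing and backing off.

Call:
jog_arm([
  [[-0.4, 0, 0, 0, 0], [-0.4, 0, 0, 0, 0], [-0.4, 0, 0, 0, 0], [-0.4, 0, 0, 0, 0], [-0.4, 0, 0, -0.01, 0], [-0.4, 0, 0, -0.03, 0], [-0.4, 0, 0, -0.05, 0], [-0.4, 0, 0, -0.05, 0], [-0.4, 0, 0, -0.06, 0], [-0.4, 0, 0, -0.05, 0], [-0.4, 0, 0, -0.03, 0], [-0.4, 0, 0, 0, 0]],
])

```text
clock: 49.82
tcp_pos: [0.5664, -0.1876, 0.3688]
orientation: [-179.8, -0.4, -50.1]
ft_force: [-0.6, -0.3, -0.6]
gripper_width: 0.698
gripper_force: 0.0
```

```bash
python3 s2.py w14.png plug_grip cover_c tab_far_face tab_near_face
python3 - <<'E'
from h import *
for n in ('top','side'):
    c,W=cap(n,n+'9.png')
    for q in ('plug_grip','cover_c','tab_far_face','tab_near_face','beaker','dish','spatula','jar3_c'):
        for p,X in pts(q,n,W,.5): print(n,q,p,X)
a=c['img'][130:330,120:420]; b=cv2.imread('pics/w14.png')
cv2.imwrite('pics/fin.png',cv2.resize(np.hstack([cv2.resize(a,(630,420),interpolation=3),b]),(800,282)))
E
```

```text
49.825 [ 0.56636824 -0.18755739  0.3688394 ] [-179.77630355   -0.39611866  -50.05152181] [-2.07151804e+01  3.45135198e+00  9.28302443e+01  9.45798272e-04
  8.32634878e+01  1.19335461e+02]
cam [ 0.613 -0.242  0.495]
plug_grip 0.68 [ 0.5623 -0.1857  0.0828] [280 176]
cover_c 0.56 [ 0.5616 -0.0112  0.0905] [202 269]
tab_far_face 0.61 [ 0.5898 -0.0155  0.121 ] [182 265]
tab_near_face 0.83 [ 0.5369 -0.012   0.1206] [212 290]
top cover_c 0.96 [ 0.5592 -0.0129  0.093 ]
top beaker 0.54 [0.431  0.2693 0.0038]
top spatula 0.88 [0.3229 0.4476 0.0017]
top jar3_c 0.76 [0.613  0.3039 0.0351]
top jar3_c 0.73 [0.3215 0.2413 0.032 ]
top jar3_c 0.59 [0.4372 0.4559 0.0331]
side plug_grip 0.78 [ 0.5623 -0.1896  0.081 ]
side plug_grip 0.55 [ 0.4891 -0.3909  0.0046]
side cover_c 0.96 [ 0.5593 -0.0177  0.087 ]
side tab_near_face 0.58 [ 0.5325 -0.0204  0.1198]
side beaker 0.77 [ 0.4283  0.2632 -0.0042]
side dish 0.74 [ 0.7128 -0.2951 -0.0008]
side spatula 0.7 [ 0.3212  0.4516 -0.0019]
side jar3_c 0.82 [0.4369 0.4517 0.0252]
side jar3_c 0.81 [0.5193 0.291  0.0288]
side jar3_c 0.7 [0.6173 0.2966 0.0306]
side jar3_c 0.56 [0.3267 0.2423 0.0288]
```

View pics/fin.png

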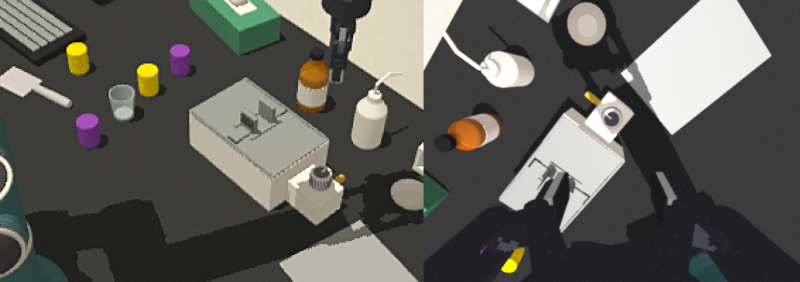

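The cover is flush with both tabs out, the plug is down, and everything else is where it started. Handing in.

```bash
python3 -c "
from rig import bot
print(bot.sign_off())"
```

```text
the job is handed in; nothing more can be done
None
```

The job is handed in with no verdict shown: both white jars (the only two present) stand upright in the box, the cover is flush with both tabs sprung out, and the vent plug is tight on its stop.

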